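Stopper the lock-oil flask and shut its box

ROBOT

A 6-joint arm with a two-finger parallel gripper is mounted at the origin on the work surface. World frame = base frame: x ahead of the robot, y to its left, z up, the work surface at z = 0. Lengths are in m, angles in rad, forces in N, time in s.
With the tool pointing down it reaches from about 0.375 to 0.9 m from the base axis. Payload 3.1 kg.
Tool frame: the origin (TCP) lies at the very end of the fingers, on their centre line; the grasp point (between the pads) lies 19 mm behind it; z points along the fingers, y is the line along which they close (so a half turn about z gives the same grasp; the last joint's range is limited). The gripper opens to 85 mm and grips with 20 to 120 N. Pads are 22 mm wide; open, the fingers measure 114 mm over their backs; the gripper's body (76 mm by 85 mm) begins 54 mm behind the grasp point. The pads swing forward as they close: fully open they stand 13 mm farther back than shut.
Start: joints at [0.999, 0.527, 1.433, -0, 1.181, -0.178], TCP at [0.24, 0.577, 0.231] pointing down, gripper open.
Joint ranges: [-3.08, 3.08], [-0.75, 2.2], [0.22, 2.44], [-1.43, 4.57], [0, 2.65], [-2.85, 2.85]. Speed limits (rad/s): [2.79, 2.79, 3.14, 3.14, 3.14, 3.14].

INTERFACE

Orientations are given as [roll, pitch, yaw] about the fixed x, y, z axes, in that order (R = Rz(yaw) Ry(pitch) Rx(roll)).
In Python, from station import manip, capture, models gives the robot as it stands.
- The arm moves only by the tool apply_moves, never from a script. Its argument "plan" is a list that holds one entry, the list of rows, each a list of 5 numbers: the shift along the tool's x, y, z in units of 1 m (1.0 is 1 m), then the turn about the tool's z in units of 90 degrees (1.0 is 90 degrees), then the opening, from -1 (shut) to 1 (fully open). In form: [[[tx, ty, tz, twist, claw], ...]]. A call has 1 to 8 rows; each row shifts and turns the commanded pose from where the row before left it, along the tool's axes as they then stand; what a row does not reach is not made up. A row lasts 1/12 s, in which the tool goes at most 41.7 mm and 7.16 degrees, less where a joint would pass 70% of its speed; a pose out of reach is approached as far as the arm can. A call with a number of a shift or a turn outside -1 to 1 is refused whole. A call with a gripper value outside its range is refused whole. The fingers move at their own pace and stop on an object; "squeeze" is the grip in N (left out, the last holds). Time passes only in rows, so rows that do not move let the fingers close. It gives the time, the measured TCP pose, the force, the opening and the grip force at its end, in the units of the state.
- manip.state(): the state, without advancing time (a new reading comes with each control period).
- capture(name): name is "scene" or "top" or "wrist"; returns a dict with "image" (400x640x3 uint8, red, green, blue), "intrinsics" (3x3 intrinsics, pixels), "R" (3x3) and "t" (3): a world point X has camera coordinates R X + t. Camera axes: x right, y down, z forward; pixel columns grow to the right and rows downward; lengths in m; the calibration is good to about 2 mm. A picture is of the moment at which its call begins. There is no depth.
- manip.job_done(): hands the job in; it is judged then, once.
Trained networks look in the newest picture that a camera, given by its name, has taken for a name from the list of things; names that differ only in an ending like _2 or _b are one class to them, and where a whole thing is asked for, a point or a joint stands for the part that bears it (a point fixed in the world has none). Each returns a list of dicts, best first, with "p" (0 to 1); they miss things now and then, are a little off and sometimes report something else, mostly with a low value. They report only what shows in the picture. A call takes as long as a camera call. They do not tell look-alikes from the thing itself.
- models.search_frame(camera, thing): "uv" ([column, row] in pixels, amid what is visible of it).
The state is a dict: "time": time; "joint_positions": joint angles; "qd": joint speeds; "joint_efforts": joint torques, N m; "tool_pos": TCP position; "ee_rot": TCP orientation; "force": force on the tool from outside, world axes, zero at the start; "wrist_torque": the same for the moment, N m; "width": opening from 0.0 (shut) to 1.0 (fully open); "finger_force": force on a finger pad.
Only numpy, scipy, OpenCV 4.12 (cv2) and the standard library are available. Lean on these libraries where they do the work, as an engineer would, in place of code of your own. Each camera call takes 0.05 s, during which the arm holds its last target. There are 200 camera calls.

TASK

Put the lock oil away: take the smaller of the two turned wooden stoppers and set it fully home in the neck of the flask standing in the open box, lowering it in rather than dropping it, and let go of it. Then lower the box's lid until it is fully shut, without slamming it. Leave the larger bung and the other things lying on the worktop where they are.

Things in the scene. Friction and masses are not known exactly. Their poses are not given: they have to be found in the camera images.
- stopper: the smaller turned wooden stopper, 72 mm tall, standing upright on its narrow end, loose. Origin: centre of its narrow end (underside); z points up through the grip. From the bottom: a taper 30 mm in diameter at the tip widening to 38 mm at 34 mm height; a flange 54 mm in diameter from 34 to 40 mm; a plain cylindrical grip 34 mm in diameter from 40 to 72 mm. About 50 g
- stopper_seat (a point): point on the stopper's axis at the underside of its flange (34 mm above its origin); it comes to the flask's mouth when the stopper is home
- flask_mouth (a point): centre of the flask's mouth, at the top of its rim, 96 mm above the worktop. The squat white stoneware flask (80 mm wide, 88 mm tall) stands fixed in the middle of the box; its round neck is 52 mm outside, 42 mm bore, and the straight bore is 42 mm deep. The mouth lies 49 mm below the box's rim
- oil_box: open wooden box fixed to the worktop. Origin: centre of its underside. 150 mm along its own x, 200 mm along its own y, 145 mm high, walls and floor 8 mm thick; hinge of the lid along its +x top edge, the front is its -x side
- lid_hinge (a point): middle of the lid's hinge line (along the box's y), at the box's +x rim, 145 mm above the worktop; its axes turn with the lid: x points from the lid's free edge to the hinge, y lies along the hinge, z out of the lid's outer (top) face. The lid is a board 150 mm from hinge to free edge, 200 mm along the hinge, 10 mm thick (its outer face 10 mm from the hinge plane)
- lid_handle (a point): outer end of the small dark iron knob on the lid's outer face: 120 mm from the hinge, mid-width, 35 mm out from the face
- lid (a joint): lid angle in rad: 0 shut (flat on the box's rim), about 1.57 upright, up to 1.9 leaning back; the stiff hinge stays where it is left. It starts open
- bung: a larger turned bung of the same wood and form, 85 mm tall, flange 74 mm wide, too big for the flask; standing upright, to be left alone. Origin: centre of its underside
- latch_bolt: iron latch bolt 150 x 20 x 16 mm lying along its x, with a stub 46 mm high; bystander. Origin: centre of its underside
- padlock: greenish bronze padlock lying flat, body 62 x 56 x 24 mm, with an iron shackle to its +x (106 mm overall); bystander. Origin: centre of the body's underside
- escutcheon: flat wrought iron escutcheon plate 70 x 130 x 5 mm with a keyhole; bystander. Origin: centre of its underside
- wedge: oak door wedge 140 x 45 mm, sloping, 36 mm high at its -x end; bystander. Origin: centre of its underside
- church_key: large iron key 150 mm long lying along its x, 12 mm thick; bystander. Origin: near the middle of its shank, on the worktop
Things that resemble listed ones, but are neither listed nor needed, are in the scene too. What is shaped like the stopper but green or yellow is not meant.

How it is judged:
On the way, in this order (a step that is already met when the one before it is completed fails the run):
1. the stopper is home in the flask and let go, the lid still open (horizontal distance between stopper_seat and flask_mouth below 0.005 m and z of stopper_seat in the frame of flask_mouth between -0.004 and 0.004 m and angle between stopper's own z axis and vertical below 0.12 rad and value of joint lid above 0.6 rad and contact force between the fingers and stopper below 0.1 N), for 0.2 s.
2. the lid is shut (value of joint lid below 0.06 rad), for 0.2 s.
At the end, for the whole second after the job is handed in: The stopper sits at rest in the flask's neck, its flange on the rim (within 4 mm in height, 5 mm off-centre, 0.12 rad of upright), and the lid is shut (within 0.06 rad) (horizontal distance between stopper_seat and flask_mouth below 0.005 m and z of stopper_seat in the frame of flask_mouth between -0.004 and 0.004 m and angle between stopper's own z axis and vertical below 0.12 rad and value of joint lid below 0.06 rad and linear speed of stopper below 0.02 m/s); the robot touches nothing.
It fails at once if the lid slams (falls or is flung faster than 3 rad/s) (velocity of joint lid below -3 rad/s).
It fails at once if the stopper is let fall into the flask (moving faster than 0.6 m/s within 40 mm of the mouth while no finger holds it) (distance between stopper_seat and flask_mouth below 0.04 m and linear speed of stopper above 0.6 m/s and contact force between the fingers and stopper below 0.3 N).
It fails at once if the larger bung, latch bolt, padlock, escutcheon plate, wedge or key is moved more than 30 mm (distance of any of bung, latch_bolt, padlock, escutcheon, wedge, church_key from where it was at the start of the episode above 0.03 m).
It also fails if it takes over 58 s, if anything falls off the work surface, if the arm or the gripper's body presses on something with over 40 N, if the wrist force passes 120 N, or if a joint passes its speed limit or range.

## Working session

There is one attempt and no reset: what is moved stays moved. The work goes in short steps, Python scripts to look and compute and a tool call to move; the robot and the scene stay as the last step left them, time stands still between calls to the robot, and variables do not carry over. Pictures are saved under pics/ and viewed, at most 10 in all, crops included, and the job is handed in when it is done.

Besides the shell and the picture viewer there is one more tool, called after ">>>" as name(argument=value, ...) on one line, values as JSON. apply_moves: Moves the arm, as the interface text tells. Its arguments: {"type":"object","properties":{"plan":{"type":"array","items":{"type":"array","items":{"type":"array","items":{"type":"number"}}}},"squeeze":{"type":"number"}},"required":["plan"]}

```bash
mkdir -p pics
cat > h.py <<'E'
import numpy as np, cv2
from station import manip, capture, models
def grab(n, save=None):
    c=capture(n)
    if save: cv2.imwrite('pics/'+save, cv2.cvtColor(c['image'],cv2.COLOR_RGB2BGR))
    return c
def ray(c,uv):
    K,R,t=map(np.array,(c['intrinsics'],c['R'],c['t']))
    d=R.T@np.linalg.solve(K,[uv[0],uv[1],1.]); return -R.T@t, d/np.linalg.norm(d)
def atz(c,uv,z):
    o,d=ray(c,uv); return o+d*(z-o[2])/d[2]
def tri(l):
    A=np.zeros((3,3));b=np.zeros(3);rs=[ray(c,uv) for c,uv in l]
    for o,d in rs:
        P=np.eye(3)-np.outer(d,d);A+=P;b+=P@o
    X=np.linalg.solve(A,b)
    return X,[np.linalg.norm((np.eye(3)-np.outer(d,d))@(X-o)) for o,d in rs]
def proj(c,X):
    p=np.array(c['intrinsics'])@(np.array(c['R'])@np.array(X)+np.array(c['t'])); return p[:2]/p[2]
E
python3 - <<'E'
from h import *
np.set_printoptions(precision=4,suppress=True)
cs={n:grab(n,n+'0.png') for n in('scene','top','wrist')}
a=np.vstack([cv2.imread('pics/scene0.png'),cv2.imread('pics/top0.png')])
cv2.imwrite('pics/st.png',cv2.resize(a,(480,600),interpolation=cv2.INTER_AREA))
for n,c in cs.items():
    o,d=ray(c,(320,200));print(n,o,d)
    for th in('stopper','bung','flask_mouth','oil_box','lid_handle','latch_bolt','padlock','escutcheon','wedge','church_key'):
        print(th,[(np.round(r['uv']).tolist(),round(r['p'],2)) for r in models.search_frame(n,th)][:5])
print(manip.state())
E
```

```text
scene [1.2266 0.0073 1.0568] [-0.5647 -0.0799 -0.8214]
stopper [([202.0, 176.0], 0.96), ([224.0, 151.0], 0.79), ([238.0, 183.0], 0.78)]
bung [([290.0, 177.0], 0.83)]
flask_mouth [([428.0, 213.0], 0.57)]
oil_box [([439.0, 207.0], 0.82)]
lid_handle [([485.0, 188.0], 0.83), ([340.0, 196.0], 0.42)]
latch_bolt [([331.0, 257.0], 0.85)]
padlock [([226.0, 246.0], 0.61)]
escutcheon [([394.0, 304.0], 0.66)]
wedge [([287.0, 250.0], 0.83)]
church_key [([342.0, 199.0], 0.85), ([484.0, 187.0], 0.66)]
top [ 0.5159 -0.0553  1.0003] [ 0.0884 -0.0259 -0.9957]
stopper [([421.0, 241.0], 0.95), ([464.0, 241.0], 0.94)]
bung [([362.0, 253.0], 0.72)]
flask_mouth [([215.0, 230.0], 0.75)]
oil_box [([177.0, 223.0], 0.86)]
lid_handle [([141.0, 214.0], 0.94), ([213.0, 230.0], 0.65)]
latch_bolt [([300.0, 178.0], 0.62)]
padlock [([410.0, 169.0], 0.81), ([346.0, 173.0], 0.52)]
escutcheon [([237.0, 137.0], 0.8)]
wedge [([345.0, 172.0], 0.79)]
church_key [([304.0, 258.0], 0.94)]
wrist [0.1727 0.6059 0.3732] [ 0.2694 -0.1195 -0.9556]
stopper []
bung []
flask_mouth []
oil_box []
lid_handle []
latch_bolt []
padlock []
escutcheon []
wedge []
church_key []
{'time': 1.65, 'joint_positions': array([ 0.9985,  0.5275,  1.4327,  0.    ,  1.1814, -0.1785]), 'qd': array([-0.0002,  0.0005, -0.0003, -0.0007, -0.0005,  0.0015]), 'joint_efforts': array([ -0.0013, -44.2304, -17.8415,  -0.0002,   0.0007,  -0.    ]), 'tool_pos': array([0.2398, 0.5772, 0.2313]), 'ee_rot': array([-3.1416, -0.    ,  2.7478]), 'force': array([ 0.0673,  0.1195, -0.2458]), 'wrist_torque': array([-0.0267,  0.0346,  0.0141]), 'finger_force': 0.0, 'width': 1.0018391859553843}
```

View pics/scene0.png

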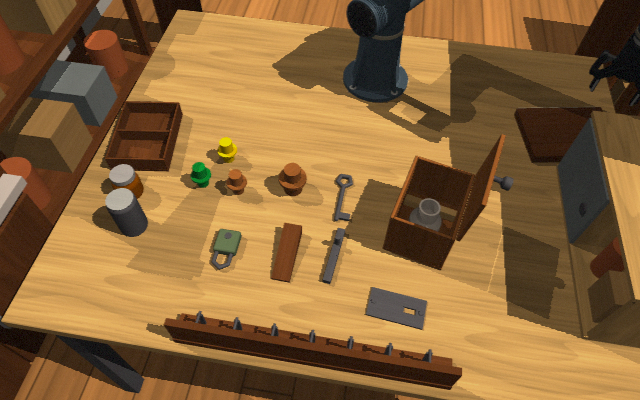

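View pics/top0.png

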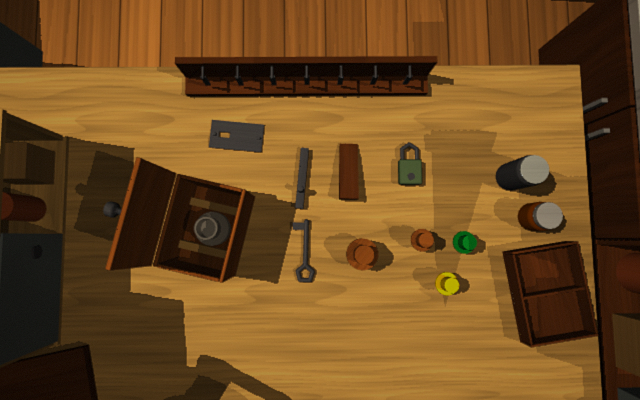

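The scene view shows the robot base at the top. The candidates for the stopper are:
- small brown one at scene (235,182) / top (425,240)
- green one at (201,174) / (465,242)
- yellow one at (227,149) / (448,284)
- larger brown bung at (293,178) / (362,253)

I choose the small brown one. The box is at scene (430,212) / top (205,228), with its lid open towards +y.

Run:
```python
import cv2,numpy as np
s=cv2.imread('pics/scene0.png');t=cv2.imread('pics/top0.png')
f=lambda im,x,y,w,h:cv2.resize(im[y:y+h,x:x+w],(400,300),interpolation=cv2.INTER_CUBIC)
cv2.imwrite('pics/crop.png',np.vstack([np.hstack([f(s,190,137,80,60),f(t,390,210,80,60)]),np.hstack([f(s,375,130,160,120)*1,f(t,95,150,160,120)])]))
```

```text
(no output)
```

View pics/crop.png

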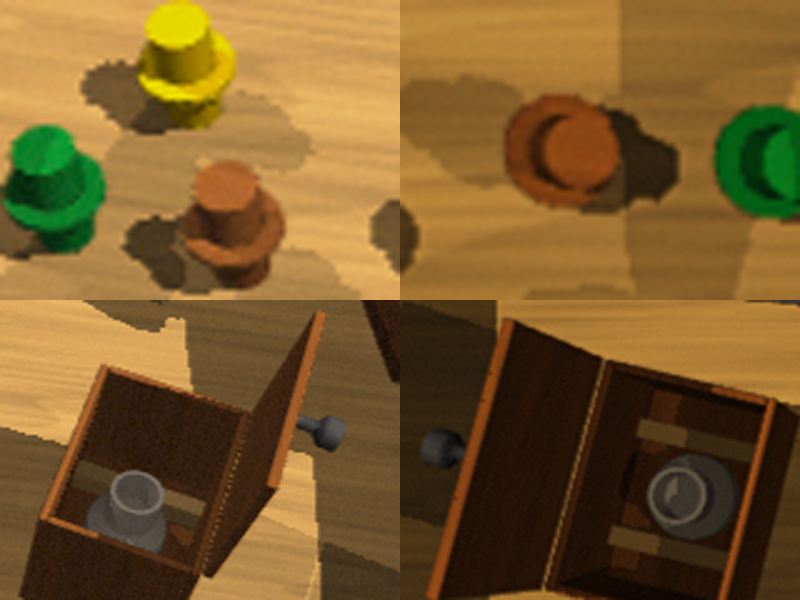

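The crop confirms the choice: the small brown stopper has its grip top at scene (235,174.4) and top (426.4,240.4). The flask mouth is at scene (429.8,207.2) and top (205.8,228.8), and the knob end at scene (508,184) and top (111,209).

Run:
```python
from h import *
np.set_printoptions(precision=4,suppress=True)
s=grab('scene');t=grab('top')
for n,a,b in[('stop top',(235,174.4),(426.4,240.4)),('mouth',(429.8,207.2),(205.8,228.8)),('knob',(508,184),(111,209.2)),('bung top',(292,171),(364,253))]:
    print(n,*tri([(s,a),(t,b)]))
h1=atz(t,(176.2,174),.145);h2=atz(t,(153.8,265.2),.145);print('hinge',h1,h2,np.linalg.norm(h1-h2))
h3=atz(s,(375+245/2.5,130+112/2.5),.145);h4=atz(s,(375+205/2.5,130+275/2.5),.145);print('hinge s',h3,h4)
c=atz(t,(243,190),.145);print('front corner',c,c-h1)
print(atz(s,(375+105/2.5,130+67/2.5),.145))
```

```text
stop top [ 0.5036 -0.3203  0.0655] [np.float64(0.0019151975268122832), np.float64(0.0019151975268124058)]
mouth [0.535  0.1774 0.0871] [np.float64(0.0012972840442650646), np.float64(0.0012972840442650184)]
knob [0.5688 0.3065 0.2561] [np.float64(0.0011693870423390405), np.float64(0.0011693870423389542)]
bung top [ 0.4771 -0.1751  0.0785] [np.float64(0.001669755158003473), np.float64(0.0016697551580034942)]
hinge [0.6498 0.2249 0.145 ] [0.4599 0.2675 0.145 ] 0.19459096818583196
hinge s [0.4635 0.2678 0.145 ] [0.6526 0.23   0.145 ]
front corner [0.6146 0.0843 0.145 ] [-0.0352 -0.1406  0.    ]
[0.4308 0.1323 0.145 ]
```

>>> apply_moves(plan=[[[0,0,-0.035,0,0.4],[0,0,-0.035,0,0.4],[0,0,-0.035,0,0.4],[0,0,-0.035,0,0.4]]], squeeze=30)

```text
time: 2.08
tool_pos: [0.2396, 0.5769, 0.3727]
ee_rot: [-3.141, -0.0, 2.748]
force: [-0.5, 0.6, -0.0]
width: 0.701
finger_force: 0.0
```

>>> apply_moves(plan=[[[-0.034,-0.0234,0,0,0.4],[-0.034,-0.0234,0,0,0.4],[-0.034,-0.0234,0,0,0.4],[-0.034,-0.0234,0,0,0.4],[-0.034,-0.0234,0,0,0.4],[-0.034,-0.0234,0,0,0.4],[-0.034,-0.0234,0,0,0.4],[-0.034,-0.0234,0,0,0.4]]])

```text
time: 2.75
tool_pos: [0.4197, 0.2982, 0.3716]
ee_rot: [3.141, 0.0, 2.748]
force: [0.8, 0.4, -0.4]
width: 0.702
finger_force: 0.0
```

>>> apply_moves(plan=[[[-0.02,-0.034,0,0,0.4],[-0.02,-0.034,0,0,0.4],[-0.02,-0.034,0,0,0.4],[-0.02,-0.034,0,0,0.4],[-0.02,-0.034,0,0,0.4],[-0.02,-0.034,0,0,0.4],[-0.02,-0.034,0,0,0.4],[-0.02,-0.034,0,0,0.4]]])

```text
time: 3.42
tool_pos: [0.4623, -0.0145, 0.3716]
ee_rot: [3.141, 0.001, 2.748]
force: [0.1, 0.1, -0.7]
width: 0.706
finger_force: 0.0
```

>>> apply_moves(plan=[[[-0.02,-0.034,0.01,0,0.4],[-0.02,-0.034,0.015,0,0.4],[-0.02,-0.034,0.015,0,0.4],[-0.02,-0.034,0.015,0,0.4],[-0.02,-0.034,0.015,0,0.4],[-0.02,-0.034,0.015,0,0.4],[-0.02,-0.034,0.015,0,0.4],[-0.02,-0.034,0.015,0,0.4]]])

```text
time: 4.08
tool_pos: [0.5053, -0.3238, 0.2569]
ee_rot: [3.142, 0.0, 2.747]
force: [1.2, -0.3, 0.7]
width: 0.704
finger_force: 0.0
```

Run:
```python
from h import *
np.set_printoptions(precision=4,suppress=True)
c=grab('wrist','w1.png')
for z in(.034,.065,.072):print(z,proj(c,(.5036,-.3203,z)))
print([(r['uv'],r['p']) for r in models.search_frame('wrist','stopper')])
np.save('w1.npy',{k:c[k] for k in('intrinsics','R','t')},allow_pickle=True)
```

```text
0.034 [323.0274 162.0451]
0.065 [323.1475 167.9481]
0.072 [323.1775 169.4262]
[([239.7, 196.1], 0.7), ([327.8, 164.2], 0.61), ([236.8, 94.0], 0.57)]
```

View pics/w1.png

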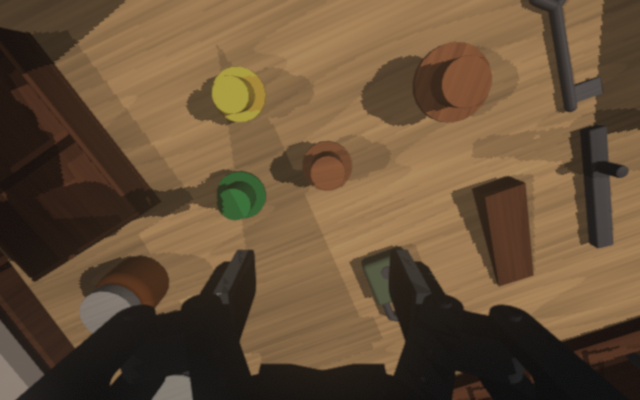

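The brown stopper is at (327,166) between the fingers, with its top face about (327.5,170). Green is at (240,195), yellow at (238,94) and the bung at (453,82). I will descend part-way for a second wrist view and refine there.

Run:
```python
from h import *
np.set_printoptions(precision=4,suppress=True)
c=np.load('w1.npy',allow_pickle=True).item()
print(atz(c,(327.5,170.5),.072),atz(c,(327,165),.04),atz(c,(453,82),.05),atz(c,(241,195),.04))
print(manip.state()['tool_pos'])
```

```text
[ 0.5062 -0.3168  0.072 ] [ 0.5071 -0.3172  0.04  ] [ 0.4768 -0.1731  0.05  ] [ 0.5017 -0.4167  0.04  ]
[ 0.5049 -0.3273  0.2544]
```

>>> apply_moves(plan=[[[0,0,0.033,0,0.4],[0,0,0.033,0,0.4],[0,0,0.033,0,0.4],[0,0,0,0,0.4]]])

```text
time: 4.52
tool_pos: [0.5017, -0.3179, 0.1528]
ee_rot: [3.137, -0.013, 2.748]
force: [-1.1, 0.5, 0.6]
width: 0.701
finger_force: 0.0
```

Run:
```python
from h import *
np.set_printoptions(precision=4,suppress=True)
c=grab('wrist','w2.png')
im=c['image'].astype(int)
hsv=cv2.cvtColor(c['image'],cv2.COLOR_RGB2HSV)
p=proj(c,(.505,-.322,.072));print(p,hsv[int(p[1]),int(p[0])],manip.state()['tool_pos'])
np.save('w2.npy',{k:c[k] for k in('intrinsics','R','t')},allow_pickle=True)
```

```text
[315.9258 213.1926] [ 11 149 130] [ 0.5034 -0.3193  0.1559]
```

View pics/w2.png

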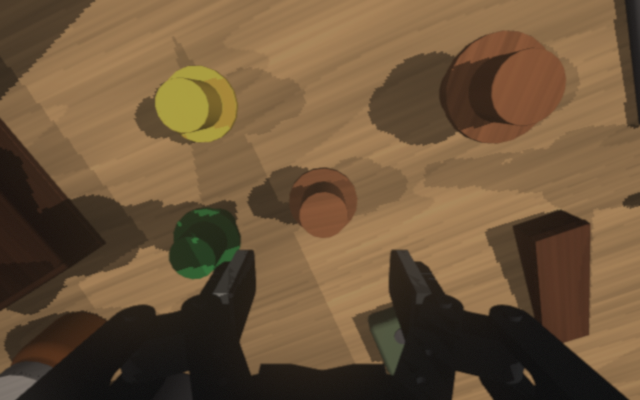

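The stopper's top face is at (323.5,214.5) and its flange at (325,201). It is just right of the fingers' centre line, with green (205,243) clear of the left finger.

Run:
```python
from h import *
np.set_printoptions(precision=4,suppress=True)
a=np.load('w1.npy',allow_pickle=True).item();b=np.load('w2.npy',allow_pickle=True).item()
print(atz(b,(323.5,214.5),.072),atz(b,(325,201),.04),tri([(a,(327.5,170.5)),(b,(323.5,214.5))]))
s=manip.state();y=s['ee_rot'][2];T=s['tool_pos'];print(T,s['ee_rot'])
d=atz(b,(323.5,214.5),.072)-T
print('tool shift',d[0]*np.cos(y)+d[1]*np.sin(y),d[0]*np.sin(y)-d[1]*np.cos(y),-d[2])
```

```text
[ 0.5079 -0.3175  0.072 ] [ 0.5083 -0.3161  0.04  ] (array([ 0.5032, -0.3158,  0.0868]), [np.float64(4.269400894423043e-05), np.float64(4.2694008944306695e-05)])
[ 0.5034 -0.3193  0.1559] [ 3.1384 -0.008   2.748 ]
tool shift -0.0035253163030794883 0.003343859846176624 0.08387545995260443
```

>>> apply_moves(plan=[[[-0.003,0.003,0.025,0,0.4],[0,0,0.03,0,0.4],[0,0,0.03,0,0.4],[0,0,0.02,0,0.4],[0,0,0.008,0,0.4],[0,0,0,0,0.4],[0,0,0,0,0.4]]])

```text
time: 5.15
tool_pos: [0.5106, -0.321, 0.0475]
ee_rot: [-3.141, 0.003, 2.748]
force: [0.4, -0.7, 1.1]
width: 0.697
finger_force: 0.0
```

>>> apply_moves(plan=[[[0,0,0,0,-1],[0,0,0,0,-1],[0,0,0,0,-1],[0,0,0,0,-1],[0,0,0,0,-1]]], squeeze=30)

```text
time: 5.57
tool_pos: [0.5106, -0.3211, 0.0478]
ee_rot: [-3.14, 0.004, 2.748]
force: [-0.2, 1.3, 7.2]
width: 0.379
finger_force: 29.5
```

>>> apply_moves(plan=[[[0,0,-0.01,0,-1],[0,0,-0.03,0,-1],[0,0,-0.035,0,-1],[0,0,-0.035,0,-1],[0,0,-0.035,0,-1],[0,0,-0.035,0,-1],[0,0,-0.012,0,-1]]])

```text
time: 6.15
tool_pos: [0.5113, -0.3218, 0.2444]
ee_rot: [-3.138, 0.01, 2.748]
force: [-0.5, -0.1, 0.3]
width: 0.381
finger_force: 30.0
```

>>> apply_moves(plan=[[[0.0119,0.033,0,0,-1],[0.0119,0.033,0,0,-1],[0.0119,0.033,0,0,-1],[0.0119,0.033,0,0,-1],[0.0119,0.033,0,0,-1],[0.0119,0.033,0,0,-1]]])

```text
time: 6.65
tool_pos: [0.5189, -0.1083, 0.2385]
ee_rot: [-3.142, 0.001, 2.747]
force: [1.3, 0.0, -0.4]
width: 0.381
finger_force: 30.0
```

>>> apply_moves(plan=[[[0.0119,0.033,0,0,-1],[0.0119,0.033,0,0,-1],[0.0119,0.033,0,0,-1],[0.0119,0.033,0,0,-1],[0.0119,0.033,0,-0.057,-1],[0,0,0,-0.057,-1],[0,0,0,0,-1],[0,0,0,0,-1]]])

```text
time: 7.32
tool_pos: [0.5275, 0.0655, 0.2382]
ee_rot: [-3.141, 0.001, 2.926]
force: [0.2, 0.5, 0.7]
width: 0.382
finger_force: 30.1
```

Run:
```python
from h import *
np.set_printoptions(precision=4,suppress=True)
c=grab('wrist','w3.png')
s=manip.state();print(s['tool_pos'],s['ee_rot'],s['width'],s['finger_force'])
for X in[(.535,.177,.096)]:print(proj(c,X))
T=s['tool_pos'];print('tcp',proj(c,T),'stopper tip if centred',proj(c,T-[0,0,.0478]))
np.save('w3.npy',{**{k:c[k] for k in('intrinsics','R','t')},'T':T,'rot':s['ee_rot']},allow_pickle=True)
t=grab('top','t3.png');sc=grab('scene','s3.png')
```

```text
[0.5277 0.0649 0.2381] [-3.1413  0.0005  2.9245] 0.3839835007545641 30.05803942680359
[451.8588 163.7243]
tcp [318.6658 259.8922] stopper tip if centred [319.3728 222.6595]
```

View pics/w3.png

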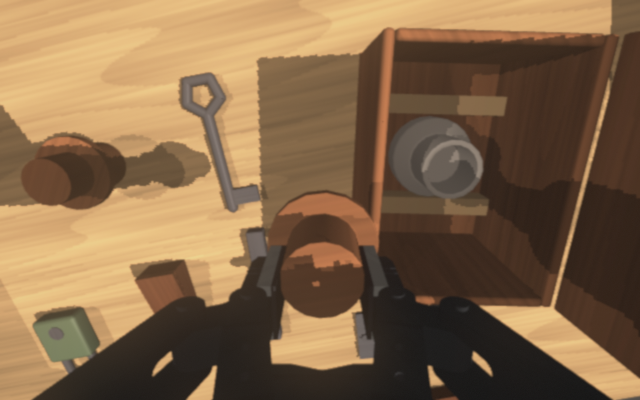

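The stopper is held upright between the pads, with its top face at (322,280) and flange at (324,~238). The flask mouth shows at (452,167) inside the open box.

Run:
```python
from h import *
np.set_printoptions(precision=4,suppress=True)
c=np.load('w3.npy',allow_pickle=True).item();T=c['T'];y=c['rot'][2]
def tool(d): return np.array([d[0]*np.cos(y)+d[1]*np.sin(y),d[0]*np.sin(y)-d[1]*np.cos(y),-d[2]])
P=atz(c,(322,280),T[2]+.0242);print('grip top',P,'tool off',tool(P-T))
K=c['intrinsics']
# predicted outlines: grip top and flange for trial offsets along tool x
R=np.array([np.cos(y),np.sin(y),0]);Y=np.array([np.sin(y),-np.cos(y),0])
for off in(0,.003,.006):
    for z,r in((.0242,.017),(-.0078,.027)):
        o=T+off*R+[0,0,z];th=np.linspace(0,6.283,73)
        q=np.array([proj(c,o+r*(np.cos(a)*R+np.sin(a)*Y)) for a in th]);print(off,z,'u',q[:,0].min(),q[:,0].max(),'v',q[:,1].min(),q[:,1].max())
M=atz(c,(452,167),.096);print('mouth',M,tool(M-T))
t=cv2.imread('pics/t3.png');s=cv2.imread('pics/s3.png');w=cv2.imread('pics/w3.png')
f=lambda im,x,y,w,h,W,H:cv2.resize(im[y:y+h,x:x+w],(W,H),interpolation=cv2.INTER_CUBIC)
cv2.imwrite('pics/crop3.png',np.hstack([f(w,250,175,150,150,400,400),f(w,380,90,130,130,400,400)]))
```

```text
grip top [0.5244 0.0672 0.2623] tool off [ 0.0037  0.0015 -0.0242]
0 0.0242 u 274.9008216887803 361.3452152904519 v 248.88617922763046 325.0556173851176
0 -0.0078 u 262.8314495800693 374.7562939081744 v 198.91894586129956 301.03356323818
0.003 0.0242 u 274.5973451975034 361.6074825183549 v 241.60197079326707 318.77304407243207
0.003 -0.0078 u 262.518830850636 375.0423928815737 v 192.6428208838586 295.85076382197406
0.006 0.0242 u 274.28987010633494 361.8732050585294 v 234.21806838598397 312.41067416924875
0.006 -0.0078 u 262.2028493722611 375.33156897598445 v 186.2960686826638 290.6150044940934
mouth [0.5378 0.1768 0.096 ] [0.0142 0.1115 0.1421]
```

View pics/crop3.png

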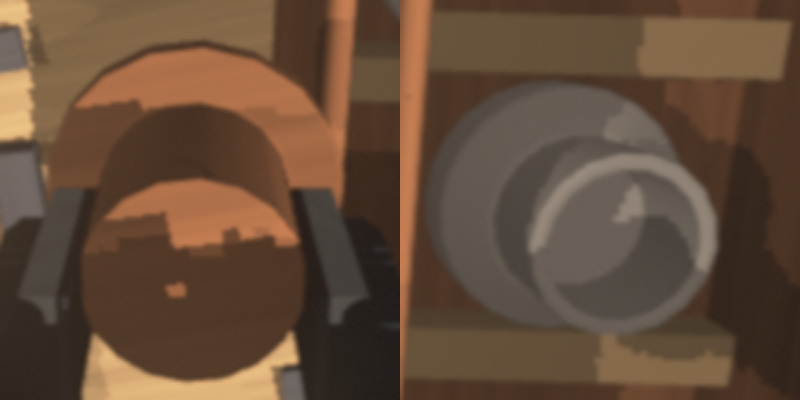

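>>> apply_moves(plan=[[[0.003,0.037,0,0,-1],[0.003,0.037,0,0,-1],[0.003,0.037,0,0,-1],[0,0,0.02,0,-1],[0,0,0.025,0,-1],[0,0,0.025,0,-1],[0,0,0.016,0,-1],[0,0,0,0,-1]]])

```text
time: 8.13
tool_pos: [0.5402, 0.1742, 0.1481]
ee_rot: [-3.139, -0.008, 2.924]
force: [-1.2, -0.4, -0.4]
width: 0.377
finger_force: 30.2
```

>>> apply_moves(plan=[[[0,0,0,0,-1],[0,0,0,0,-1]]])

```text
time: 8.3
tool_pos: [0.5437, 0.175, 0.1526]
ee_rot: [3.141, 0.002, 2.925]
force: [0.3, -0.1, -0.5]
width: 0.379
finger_force: 30.2
```

Run:
```python
from h import *
np.set_printoptions(precision=4,suppress=True)
c=grab('wrist','w4.png');s=grab('scene','s4.png');t=grab('top','t4.png')
st=manip.state();T=st['tool_pos'];print(T,st['ee_rot'],st['force'])
for n,k in(('w',c),('s',s),('t',t)):
    print(n,'mouth',proj(k,(.5385,.176,.096)),'tip',proj(k,T-[0,0,.048]),'tcp',proj(k,T))
f=lambda n,x,y,w,h,W,H:cv2.resize(cv2.imread('pics/'+n)[y:y+h,x:x+w],(W,H),interpolation=cv2.INTER_CUBIC)
cv2.imwrite('pics/crop4.png',np.vstack([np.hstack([f('w4.png',220,100,200,150,400,300),f('s4.png',390,160,80,60,400,300)]),np.hstack([f('t4.png',160,190,80,60,400,300),f('s4.png',350,110,200,150,400,300)])]))
```

```text
[0.5437 0.1755 0.1531] [3.1406 0.0029 2.9261] [-0.5955 -0.1957 -2.0912]
w mouth [320.0657 208.9945] tip [321.0188 222.3213] tcp [320.8895 259.8952]
s mouth [429.3688 206.2919] tip [429.8328 205.9059] tcp [434.0296 194.234 ]
t mouth [204.8157 227.1761] tip [204.0239 224.6792] tcp [198.0257 224.0198]
```

View pics/crop4.png

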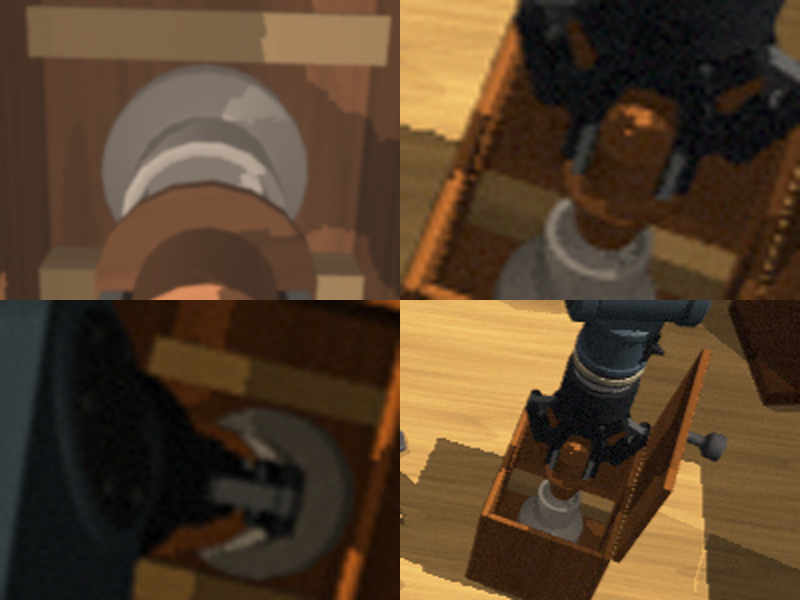

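The wrist crop shows the stopper flange (u≈323) lined up with the rim (u≈322), rim far edge at v≈171 and flange far edge at v≈191.5. The scene crop shows the tip over the mouth, within about 2 mm. I'll check the fore-aft direction from these numbers.

Run:
```python
from h import *
from scipy.optimize import brentq
np.set_printoptions(precision=4,suppress=True)
c=grab('wrist')
st=manip.state();T=st['tool_pos'];y=st['ee_rot'][2];print(T)
R=np.array([np.cos(y),np.sin(y),0])
def off(z,r,v): # tool-x offset of a disc centre whose far edge (-R side) is seen at row v
    return brentq(lambda o:proj(c,np.array([*(T+(o-r)*R)[:2],z]))[1]-v,-.1,.1)
print('flange',off(T[2]-.048+.040,.027,191.5),'rim',off(.096,.026,171), 'rim+1px',off(.096,.026,172))
print('near rim? v pred',[proj(c,np.array([*(T+o*R)[:2],.096]))[1] for o in(-.005,0,.005)])
```

```text
[0.5435 0.1755 0.153 ]
flange 0.057027039959008194 rim 0.05473105225076049 rim+1px 0.05412319514263236
near rim? v pred [np.float64(223.96140437317686), np.float64(216.42352083835235), np.float64(208.78041976181694)]
```

>>> apply_moves(plan=[[[0,-0.001,0.008,0,-1],[0,0,0.008,0,-1],[0,0,0.008,0,-1],[0,0,0.006,0,-1],[0,0,0,0,-1]]])

```text
time: 8.92
tool_pos: [0.541, 0.1745, 0.1197]
ee_rot: [-3.14, -0.004, 2.927]
force: [-0.3, 0.0, -0.5]
width: 0.378
finger_force: 30.2
```

>>> apply_moves(plan=[[[0,0,0.004,0,-1],[0,0,0.003,0,-1],[0,0,0.003,0,-1],[0,0,0,0,-1],[0,0,0,0,-1]]])

```text
time: 9.33
tool_pos: [0.5424, 0.1747, 0.1115]
ee_rot: [-3.142, -0.0, 2.927]
force: [-0.5, -0.7, 0.1]
width: 0.376
finger_force: 30.2
```

>>> apply_moves(plan=[[[0,0,0.001,0,-1],[0,0,0.001,0,-1],[0,0,0,0,-1],[0,0,0,0,-1]]])

```text
time: 9.67
tool_pos: [0.5427, 0.1747, 0.11]
ee_rot: [3.141, 0.001, 2.927]
force: [-0.2, -0.2, 1.1]
width: 0.382
finger_force: 30.2
```

>>> apply_moves(plan=[[[0,0,0.001,0,-1],[0,0,0,0,-1],[0,0,0,0,-1]]])

```text
time: 9.92
tool_pos: [0.5427, 0.1748, 0.1099]
ee_rot: [3.141, 0.001, 2.927]
force: [-0.9, 0.2, 6.9]
width: 0.378
finger_force: 30.8
```

Contact came at the expected height (6.9 N up at z 0.110). Now I'll let go and raise.

>>> apply_moves(plan=[[[0,0,0,0,0.2],[0,0,0,0,0.2],[0,0,0,0,0.2],[0,0,0,0,0.2],[0,0,0,0,0.2]]])

```text
time: 10.33
tool_pos: [0.5423, 0.1746, 0.1084]
ee_rot: [-3.141, -0.0, 2.927]
force: [0.1, 0.4, 0.3]
width: 0.598
finger_force: 0.0
```

>>> apply_moves(plan=[[[0,0,-0.01,0,0.2],[0,0,-0.02,0,0.2],[0,0,-0.03,0,0.2],[0,0,-0.035,0,0.2],[0,0,-0.035,0,0.2],[0,0,0,0,0.2]]])

```text
time: 10.83
tool_pos: [0.5469, 0.1754, 0.2466]
ee_rot: [3.137, 0.014, 2.927]
force: [1.9, -0.2, 1.4]
width: 0.599
finger_force: 0.0
```

Run:
```python
from h import *
np.set_printoptions(precision=4,suppress=True)
c=grab('wrist','w5.png');s=grab('scene','s5.png')
st=manip.state();print(st['tool_pos'],st['ee_rot'])
for k in(c,s): print('grip top',proj(k,(.5395,.1753,.134)),'flange',proj(k,(.5395,.1753,.102)))
f=lambda n,x,y,w,h,W,H:cv2.resize(cv2.imread('pics/'+n)[y:y+h,x:x+w],(W,H),interpolation=cv2.INTER_CUBIC)
cv2.imwrite('pics/crop5.png',np.hstack([f('w5.png',160,50,320,280,400,350),f('s5.png',350,100,200,175,400,350)]))
```

```text
[0.5433 0.1748 0.241 ] [3.1401 0.0045 2.9269]
grip top [317.6919 181.416 ] flange [317.9169 171.7933]
grip top [432.3108 197.5155] flange [429.5637 205.1891]
```

View pics/crop5.png

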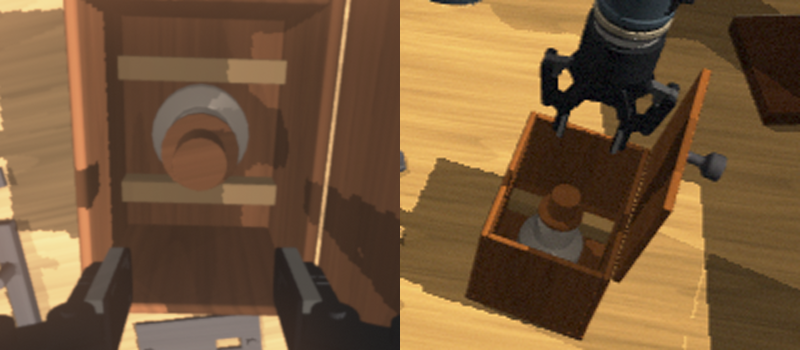

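The stopper sits upright and home in the flask: wrist grip top is about (322,178), close to the predicted (318,181), and the scene view agrees. The lid is still open. Next I raise the arm, cross behind the lid, and push it shut in an arc.

>>> apply_moves(plan=[[[0,0,-0.03,0,-1],[0,0,-0.03,0,-1],[0,0,-0.03,0,-1],[0.012,0.035,0,0,-1],[0.012,0.035,0,0,-1],[0.012,0.035,0,0,-1],[0.013,0.036,0,0,-1],[0,0,0,0,-1]]])

```text
time: 11.6
tool_pos: [0.522, 0.3287, 0.3266]
ee_rot: [3.14, -0.004, 2.933]
force: [0.5, -1.3, 0.4]
width: -0.004
finger_force: 0.0
```

>>> apply_moves(plan=[[[0,0,0.02,0,-1],[0,0,0.02,0,-1],[0,0,0.02,0,-1],[0,0,0,0,-1],[0,0,0,0,-1]]])

```text
time: 12.02
tool_pos: [0.5232, 0.322, 0.2663]
ee_rot: [-3.138, -0.005, 2.927]
force: [-0.0, 0.5, 0.4]
width: 0.002
finger_force: 0.0
```

>>> apply_moves(plan=[[[0,-0.009,0,0,-1],[0,-0.009,-0.001,0,-1],[0,-0.009,-0.002,0,-1],[0,-0.007,0,0,-1],[0,-0.007,0,0,-1],[0,-0.007,0,0,-1],[0,-0.007,0,0,-1],[0,-0.007,0,0,-1]]])

```text
time: 12.68
tool_pos: [0.5115, 0.2617, 0.2721]
ee_rot: [3.141, 0.001, 2.927]
force: [-0.4, 2.2, 1.0]
width: -0.0
finger_force: 1.0
```

>>> apply_moves(plan=[[[0,-0.008,0.001,0,-1],[0,-0.008,0.001,0,-1],[0,-0.008,0.001,0,-1],[0,-0.008,0.002,0,-1],[0,-0.007,0.003,0,-1],[0,-0.007,0.003,0,-1],[0,-0.007,0.004,0,-1],[0,-0.007,0.004,0,-1]]])

```text
time: 13.35
tool_pos: [0.4982, 0.2029, 0.2522]
ee_rot: [-3.141, -0.0, 2.927]
force: [-1.0, 1.7, 1.1]
width: 0.002
finger_force: 0.8
```

>>> apply_moves(plan=[[[0,-0.0065,0.005,0,-1],[0,-0.0065,0.005,0,-1],[0,-0.006,0.005,0,-1],[0,-0.006,0.0055,0,-1],[0,-0.005,0.006,0,-1],[0,-0.005,0.0065,0,-1],[0,-0.005,0.0065,0,-1],[0,-0.004,0.007,0,-1]]])

```text
time: 14.02
tool_pos: [0.489, 0.1602, 0.2054]
ee_rot: [-3.141, -0.0, 2.927]
force: [-1.3, 0.3, 1.3]
width: 0.001
finger_force: 0.5
```

>>> apply_moves(plan=[[[0,-0.003,0.0075,0,-1],[0,-0.003,0.0075,0,-1],[0,-0.003,0.0075,0,-1],[0,-0.003,0.0075,0,-1],[0,-0.001,0.005,0,-1],[0,-0.001,0.005,0,-1],[0,-0.001,0.004,0,-1],[0,0,0,0,-1]]])

```text
time: 14.68
tool_pos: [0.4855, 0.1459, 0.1613]
ee_rot: [-3.141, -0.001, 2.927]
force: [0.2, -0.4, -0.3]
width: 0.002
finger_force: 0.0
```

>>> apply_moves(plan=[[[0,0,0.003,0,-1],[0,0,0.002,0,-1],[0,0,0.001,0,-1],[0,0,0,0,-1]]])

```text
time: 15.02
tool_pos: [0.486, 0.1461, 0.1561]
ee_rot: [3.141, 0.0, 2.927]
force: [-0.7, -0.3, -0.3]
width: 0.0
finger_force: 0.0
```

Run:
```python
from h import *
s=grab('scene','s6.png')
print(manip.state()['tool_pos'],manip.state()['force'],[(r['uv'],r['p']) for r in models.search_frame('scene','lid_handle')])
H=np.array([.5555,.2486,.145]);bx=np.array([.213,.977,0])
for th in(0,.1,.2,.4):
    print(th,proj(s,H+.120*(-np.cos(th)*bx+[0,0,np.sin(th)])+.045*(np.sin(th)*bx+[0,0,np.cos(th)])))
```

```text
[0.48602047 0.14616159 0.15614349] [ 0.03717156 -0.03416619 -0.31095668] [([438.7, 197.4], 0.58)]
0 [418.02588451 177.15090856]
0.1 [421.17797277 174.64714114]
0.2 [424.8456988  172.40666632]
0.4 [433.62002158 168.84243468]
```

>>> apply_moves(plan=[[[0,0,0.001,0,-1],[0,0,0.001,0,-1],[0,0,0.001,0,-1],[0,0,0,0,-1]]])

```text
time: 15.45
tool_pos: [0.4862, 0.1462, 0.1554]
ee_rot: [3.141, 0.001, 2.927]
force: [-3.9, -0.3, 16.5]
width: -0.003
finger_force: 8.2
```

Stiff contact came at z 0.155, which is the shut lid's face height. I'll back off upward and look.

>>> apply_moves(plan=[[[0,0,-0.005,0,-1],[0,0,-0.02,0,-1],[0,0,-0.035,0,-1],[0,0,-0.035,0,-1],[0.02,0,-0.03,0,-1],[0.02,-0.02,0,0,-1],[0,-0.03,0,0,-1],[0,0,0,0,-1]]])

```text
time: 16.12
tool_pos: [0.4342, 0.1033, 0.2787]
ee_rot: [-3.139, 0.0, 2.926]
force: [0.4, 0.3, 0.7]
width: -0.002
finger_force: 0.0
```

Run:
```python
from h import *
s=grab('scene','s7.png');t=grab('top','t7.png')
print(manip.state()['tool_pos'],manip.state()['force'],[(n,r['uv'],r['p']) for n in('scene','top') for r in models.search_frame(n,'lid_handle')])
H=np.array([.5555,.2486,.145]);bx=np.array([.213,.977,0])
for th in(0,.1):
    X=H+.120*(-np.cos(th)*bx+[0,0,np.sin(th)])+.045*(np.sin(th)*bx+[0,0,np.cos(th)]);print(th,proj(s,X),proj(t,X))
cv2.imwrite('pics/fin.png',np.hstack([cv2.resize(cv2.imread('pics/s7.png')[100:300,190:540],(400,229)),cv2.resize(cv2.imread('pics/t7.png')[120:320,95:445],(400,229))]))
```

```text
[0.4362444  0.10533182 0.2784379 ] [ 0.569864    0.51497994 -0.51161151] [('scene', [436.4, 193.7], 0.97), ('top', [197.7, 225.5], 0.82)]
0 [418.02588451 177.15090856] [215.24173183 230.21645768]
0.1 [421.17797277 174.64714114] [211.28976958 229.59560938]
```

View pics/fin.png

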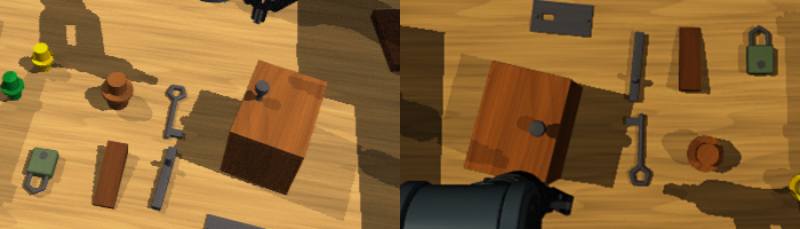

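The lid lies flat. The knob is at scene (419,178), against a predicted (418,177) for shut, nothing else has moved, and the arm is clear.

```bash
python3 -c "
from station import manip
print(manip.job_done())"
```

```text
the job is handed in; nothing more can be done
None
```

The job is handed in: the smaller stopper was set home in the flask and released, the lid was pushed shut gently, and the last pictures show the bung and the other things where they were; no verdict came back.

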